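Close a weighing bottle with its ground cap and carry it by the cap

ROBOT

A 6-joint arm with a two-finger parallel gripper is mounted at the origin on a cart in front of the work surface, level with it; the furniture and walls round the work are solid. World frame = base frame: x ahead of the robot, y to its left, z up, the work surface at z = 0. Lengths are in m, angles in rad, forces in N, time in s.
With the tool pointing down it reaches from about 0.4 to 0.825 m from the base axis. Payload 7 kg.
Tool frame: the origin (TCP) lies midway between the tips of the shut fingers; the grasp point (between the pads) lies 19 mm behind it; z points along the fingers, y is the line along which they close (so a half turn about z gives the same grasp; the last joint's range is limited). The gripper opens to 88 mm and grips with 3 to 60 N. Pads are 19 mm wide; open, the fingers measure 130 mm over their backs; the gripper's body (78 mm by 193 mm) begins 47 mm behind the grasp point.
Start: joints at [1.546, 0.359, 0.012, 0, -1.224, -0.288], TCP at [0.208, 0.642, 0.227] pointing down, gripper open.
Joint ranges: [-3.07, 3.07], [-1.43, 2.12], [-1.02, 1.25], [-3.03, 1.67], [-3.05, -0], [-3.03, 3.03]. Speed limits (rad/s): [2.39, 2.39, 3.01, 3.14, 3.14, 3.14].

INTERFACE

Orientations are given as [roll, pitch, yaw] about the fixed x, y, z axes, in that order (R = Rz(yaw) Ry(pitch) Rx(roll)).
In Python, from station import arm gives the robot as it stands.
- The arm moves only by the tool servo_tool, never from a script. Its argument "deltas" is a list of rows, each a list of 7 numbers: the closure, from -1 (fully open) to 1 (shut), then the shift along the tool's x, y, z in mm, then the turn, a rotation vector about the tool's x, y, z in degrees. In form: [[gripper, x, y, z, ax, ay, az], ...]. A call has 1 to 20 rows; each row shifts and turns the commanded pose from where the row before left it, along the tool's axes as they then stand; what a row does not reach is not made up. A row lasts 1/12 s, in which the tool goes at most 41.7 mm and 7.16 degrees, less where a joint would pass 70% of its speed; a pose out of reach is approached as far as the arm can. A call is refused whole if a number of a shift passes 41.7 or a number of a turn 7.16, either way. A call with a gripper value outside its range is refused whole. The fingers move at their own pace and stop on an object; "squeeze" is the grip in N (left out, the last holds). Time passes only in rows, so rows that do not move let the fingers close. It gives the time, the measured TCP pose, the force, the opening and the grip force at its end, in the units of the state.
- arm.get_state(): the state, without advancing time (a new reading comes with each control period).
- arm.grab_frame(name): name is "scene" or "side" or "wrist"; returns a dict with "color" (400x640x3 uint8, red, green, blue), "K" (3x3 intrinsics, pixels), "position" and "orientation" of the camera in the world. Camera axes: x right, y down, z forward; pixel columns grow to the right and rows downward; lengths in m; the calibration is good to about 2 mm. The wrist camera is an equidistant fisheye: a pixel r from the principal point sees the ray r / f radians off the axis. A picture is of the moment at which its call begins. There is no depth.
- arm.job_done(): hands the job in; it is judged then, once.
Trained networks look in a picture, given as the dict that the camera call returned (one of the last four; its "shot" number tells which), for a name from the list of things; names that differ only in an ending like _2 or _b are one class to them, and where a whole thing is asked for, a point or a joint stands for the part that bears it (a point fixed in the world has none). Each returns a list of dicts, best first, with "conf" (0 to 1); they miss things now and then, are a little off and sometimes report something else, mostly with a low value. They report only what shows in the picture. A call takes as long as a camera call. They do not tell look-alikes from the thing itself.
- arm.recognise(query, picture): "at" ([x, y, z] in m, in the coordinates of the camera as it stood for that picture, good to about 4 mm: the middle of the surface that is visible of it).
The state is a dict: "t": time; "q": joint angles; "qd": joint speeds; "joint_efforts": joint torques, N m; "eef_pos": TCP position; "ee_rot": TCP orientation; "force": force on the tool from outside, world axes, zero at the start; "moment": the same for the moment, N m; "width": finger opening in m; "gripper_force": force on a finger pad.
Only numpy, scipy, OpenCV 4.12 (cv2) and the standard library are available. Lean on these libraries where they do the work, as an engineer would, in place of code of your own. Each camera call takes 0.05 s, during which the arm holds its last target. There are 200 camera calls.

TASK

Press the blue ground cap down onto the tapered neck of the amber weighing bottle, wherever it comes to bear, firmly enough that friction alone holds it, but gently as it is glass. Then, without ever touching the bottle itself (fingerprints spoil the weighing), lift the bottle by the knob of its cap and stand it upright on the green pad in the bottle tray, still capped, without disturbing the things around it, and let go.

Things in the scene. Friction and masses are not known exactly. Their poses are not given: they have to be found in the camera images.
- cap_knob (a point): grip point on the blue cap: on the axis of its upright knob (a cylinder 20 mm in diameter, from 37 to 70 mm above the cap's mouth), 58 mm above the mouth. z is the cap's axis, up. Below the knob is a skirt 33 mm in diameter whose shoulder tops out 36 mm above the mouth: keep finger tips above it. The cap (40 g) starts standing mouth down on the bench.
- cap_mouth (a point): centre of the cap's open mouth, its lowest plane; z up. The bore is 22.8 mm wide at the mouth and narrows by 2 mm in diameter for each 10 mm of depth, 30 mm deep, closed above. Pushed on with under about 8 N the cap may slip off when lifted; 15 to 25 N makes it hold the bottle for well over 10 s; above about 30 N the glass counts as forced.
- flask: amber glass weighing bottle, 50 mm in diameter, upright and loose on the bench; 0.22 to 0.45 kg. Origin: centre of its underside; z up. Body 73.5 mm high; the tapered neck above it (19 mm wide near its top, bevelled to 16 mm, the bore's taper) ends 100 to 110 mm up: this differs and is not reported. The cap first bears with 20 mm of neck in its bore; pressing wedges it 1 to 2 mm further.
- tray: fixed aluminium bottle tray, a lane 78 x 230 mm, floor 6 mm above the bench, with rails 14 mm high along both long sides (68 mm apart inside). Origin: centre of its underside; its y axis runs along the lane. Three places in a row, 70 mm apart: two hold objective cases, the third has the green pad.
- felt: green round pad, 54 mm in diameter and 2 mm thick, fixed on the tray's floor at the free place. Origin: centre of its underside, 6 mm above the bench; its top is 8 mm above the bench.
- case_10: white objective case with black lid, 39 mm in diameter, 55 mm high, standing loose in the tray. Origin: centre of its underside.
- case_40: another such objective case, standing loose in the tray. Origin: centre of its underside.
- dish_1: petri dish, 60 mm in diameter, 14 mm high, loose on the bench. Origin: centre of its underside.
- eyepiece: black and white eyepiece, 37 mm in diameter, 42 mm high, standing loose on the bench. Origin: centre of its underside.
- stain_a: amber dropper bottle with black rubber teat, 37 mm in diameter, 107 mm high, standing loose on the bench. Origin: centre of its underside.
Not all that is in view belongs to the job. Of the things like the part that bears cap_knob, leave any that is turquoise or yellow; of the rest the smaller one is meant.

How it is judged:
On the way, in this order (a step that is already met when the one before it is completed fails the run):
1. the cap sits on the tapered neck of the bottle (z of cap_mouth in the frame of flask below 0.093 m and horizontal distance between cap_mouth and flask below 0.005 m and angle between the z axis of cap_mouth and the z axis of flask, either way round below 0.08 rad), for 0.2 s.
2. the bottle hangs clear of the bench from its cap (height (world z) of flask above 0.025 m and z of cap_mouth in the frame of flask below 0.093 m), for 0.5 s.
At the end, for the whole second after the job is handed in: The bottle stands upright (within 0.06 rad) and at rest on the green pad, within 15 mm of its centre, with the cap on its tapered neck (mouth less than 93 mm above the bottle's underside, straight within 0.08 rad) (horizontal distance between flask and felt below 0.015 m and height (world z) of flask between 0.005 and 0.011 m and angle between flask's own z axis and vertical below 0.06 rad and z of cap_mouth in the frame of flask below 0.093 m and angle between the z axis of cap_mouth and the z axis of flask, either way round below 0.08 rad and linear speed of flask below 0.02 m/s); the robot touches nothing.
It fails at once if the fingers touch the bottle itself (contact force between the fingers and flask above 0.5 N).
It fails at once if the glass is forced: the contact forces on the bottle add up to more than 105 N (a downward push of some 35 N) (contact force between flask and anything else above 105 N).
It fails at once if the bottle is tipped over (angle between flask's own z axis and vertical above 0.5 rad).
It fails at once if an objective case is shoved by more than 20 mm or tipped (distance of any of case_10, case_40 from where it was at the start of the episode above 0.02 m or angle between any of case_10, case_40's own z axis and vertical above 0.4 rad).
It fails at once if the dish, the eyepiece or the dropper bottle is shoved by more than 20 mm (distance of any of dish_1, eyepiece, stain_a from where it was at the start of the episode above 0.02 m).
It also fails if it takes over 51 s, if anything falls off the work surface, if the arm or the gripper's body presses on something with over 40 N, if the wrist force passes 120 N, or if a joint passes its speed limit or range.

## Working session

There is one attempt and no reset: what is moved stays moved. The work goes in short steps, Python scripts to look and compute and a tool call to move; the robot and the scene stay as the last step left them, time stands still between calls to the robot, and variables do not carry over. Pictures are saved under pics/ and viewed, at most 10 in all, crops included, and the job is handed in when it is done.

Besides the shell and the picture viewer there is one more tool, called after ">>>" by a JSON object that holds its "op" and its "data", one argument or row to a line. servo_tool: Moves the arm, as the interface text tells. Its arguments: {"type":"object","properties":{"deltas":{"type":"array","items":{"type":"array","items":{"type":"number"}}},"squeeze":{"type":"number"}},"required":["deltas"]}

```bash
mkdir -p pics
cat > h.py <<'E'
from station import arm
import numpy as np, cv2
from scipy.spatial.transform import Rotation as R
def rot(o):
    o=np.array(o,float)
    return o if o.shape==(3,3) else (R.from_quat(o).as_matrix() if o.size==4 else R.from_euler('xyz',o).as_matrix())
def world(f,p): return rot(f['orientation'])@np.array(p)+np.array(f['position'])
def look(cam,names,n=4):
    f=arm.grab_frame(cam)
    for q in names:
        for d in arm.recognise(q,f)[:n]:
            if d['conf']>.15: print(cam,q,round(d['conf'],2),np.round(world(f,d['at']),3))
    return f
def save(f,name): cv2.imwrite('pics/'+name,f['color'][:,:,::-1])
E
python3 - <<'E'
from h import *
N=['cap_knob','flask','tray','felt','case_10','dish_1','eyepiece','stain_a']
for c in ['scene','side']:
    f=look(c,N); save(f,c+'1.png'); print(f['position'],f['orientation'],f['K'])
f=arm.grab_frame('wrist');save(f,'wrist1.png')
print(arm.get_state())
E
```

```text
scene cap_knob 0.83 [0.582 0.208 0.037]
scene cap_knob 0.82 [0.496 0.196 0.036]
scene cap_knob 0.61 [0.417 0.231 0.05 ]
scene cap_knob 0.59 [0.48  0.293 0.048]
scene flask 0.68 [0.665 0.18  0.059]
scene tray 0.66 [ 0.596 -0.195  0.008]
scene felt 0.51 [0.497 0.2   0.034]
scene felt 0.49 [ 0.59  -0.209  0.006]
scene case_10 0.73 [ 0.612 -0.137  0.047]
scene case_10 0.49 [ 0.578 -0.271  0.046]
scene dish_1 0.92 [0.505 0.11  0.016]
scene eyepiece 0.62 [0.542 0.395 0.018]
scene eyepiece 0.46 [ 0.613 -0.132  0.045]
[1.23965948 0.49519628 0.8563029 ] [-2.31870624 -0.00820484  2.14550715] [[454.51666626   0.         319.19084571]
 [  0.         454.51666626 204.99251046]
 [  0.           0.           1.        ]]
side cap_knob 0.56 [0.411 0.223 0.046]
side cap_knob 0.55 [0.581 0.203 0.033]
side flask 0.6 [0.661 0.178 0.061]
side tray 0.71 [ 0.603 -0.203  0.005]
side tray 0.56 [0.644 0.302 0.053]
side tray 0.48 [ 0.584 -0.277  0.046]
side felt 0.55 [ 0.587 -0.215  0.011]
side case_10 0.8 [ 0.612 -0.137  0.047]
side case_10 0.76 [ 0.582 -0.276  0.045]
side dish_1 0.76 [0.513 0.11  0.019]
side
[... 258 characters left out ...]
 1.        ]]
{'t': 0.95, 'q': array([ 1.54607756e+00,  3.58596415e-01,  1.18828640e-02,  6.89283310e-06,
       -1.22408764e+00, -2.88121306e-01]), 'qd': array([-6.58809296e-04, -3.06751767e-04,  6.00016013e-04,  9.20393011e-04,
        9.55170282e-05, -1.96771342e-03]), 'joint_efforts': array([ 3.04525020e-03, -5.82374489e+01,  2.93310267e+01,  7.00295717e+00,
        1.25016051e-02, -9.24204585e-06]), 'eef_pos': array([0.20773897, 0.64221125, 0.22655734]), 'ee_rot': array([ 3.14158983e+00, -7.59844255e-06, -3.12837731e-01]), 'force': array([-0.16851165, -0.4473744 , -1.15213491]), 'moment': array([ 0.0392738 ,  0.02506467, -0.02054389]), 'gripper_force': 0.0, 'width': 0.08756336355233327}
```

View pics/scene1.png

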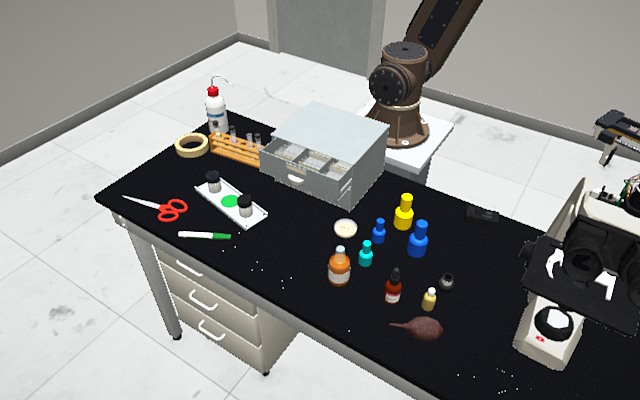

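View pics/side1.png

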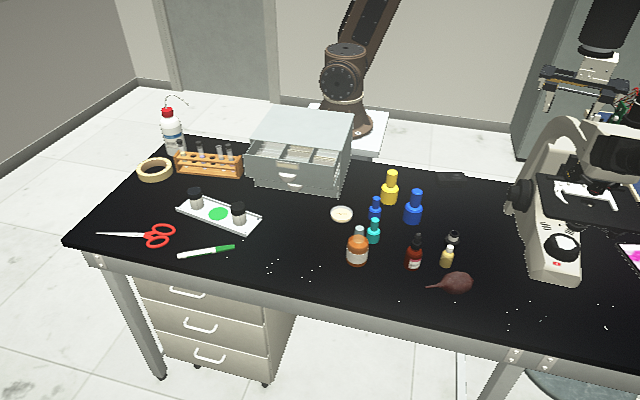

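The small blue cap (scene px 379,230; side px 375,207) is the target. The larger blue, yellow and turquoise ones are distractors. The bottle is at (340,268), the felt at (231,201), and a cabinet stands between the base and the tray. Next I'll refine these positions by silhouette.

```bash
cat >> h.py <<'E'
def proj(f,P):
    p=(np.asarray(P)-np.array(f['position']))@rot(f['orientation'])
    return p[:,:2]/p[:,2:]*[f['K'][0][0],f['K'][1][1]]+[f['K'][0][2],f['K'][1][2]]
def ray(f,uv):
    K=np.array(f['K']);d=rot(f['orientation'])@np.linalg.inv(K)@[uv[0],uv[1],1];return np.array(f['position']),d
def plane(f,uv,z):
    o,d=ray(f,uv);return o+d*(z-o[2])/d[2]
def tri(fs,uvs):
    A=0;b=0
    for f,u in zip(fs,uvs):
        o,d=ray(f,u);d=d/np.linalg.norm(d);M=np.eye(3)-np.outer(d,d);A=A+M;b=b+M@o
    return np.linalg.solve(A,b)
def blob(f,h0,h1,near,smin=120,vmin=40):
    h=cv2.cvtColor(f['color'],cv2.COLOR_RGB2HSV)
    m=cv2.inRange(h,(h0,smin,vmin),(h1,255,255))
    n,l,s,c=cv2.connectedComponentsWithStats(m)
    ok=[i for i in range(1,n) if s[i,4]>25]
    i=min(ok,key=lambda i:np.hypot(*(c[i]-near)))
    return l==i,s[i],c[i]
a=np.linspace(0,2*np.pi,60)
def cyl(x,y,segs):  # segs: (r,z0,z1)
    return [np.array([[x+r*np.cos(t),y+r*np.sin(t),z] for z in (z0,z1) for t in a]) for r,z0,z1 in segs]
def sil(f,x,y,segs):
    m=np.zeros((1600,2560),np.uint8)
    for P in cyl(x,y,segs):
        cv2.fillConvexPoly(m,cv2.convexHull(np.round((proj(f,P)+.5)*4).astype(np.int32)),1)
    return cv2.resize(m*255,(640,400),interpolation=cv2.INTER_AREA)>127
E
python3 - <<'E'
from h import *
from scipy.optimize import minimize
fs=[arm.grab_frame('scene'),arm.grab_frame('side')]
CAP=[(.0165,0,.036),(.01,.036,.07)]
BOD=[(.025,0,.06)]
def iou(masks,fs,segs,x0):
    def c(p):
        v=0
        for m,f in zip(masks,fs):
            s=sil(f,*p,segs); v+=(m&s).sum()/(m|s).sum()
        return -v
    return minimize(c,x0,method='Nelder-Mead',options=dict(initial_simplex=np.array(x0)+[[0,0],[.008,0],[0,.008]],xatol=3e-4))
bm=[];
for f,nc,nf,nl in zip(fs,[(379,231),(375,207)],[(231,201),(218,214)],[(340,270),(357,252)]):
    m,s,c=blob(f,108,125,nc);print('cap',s,c);bm.append(m)
    r=iou([m],[f],CAP,[.496,.196]);print(r.x,r.fun)
    m,s,c=blob(f,45,75,nf);print('felt',s,c,plane(f,c,.008))
    m,s,c=blob(f,3,22,nl,100);print('amber',s,c)
    # bottle lateral: column limits
    u0,u1=s[0],s[0]+s[2];print(plane(f,((u0+u1)/2-.5,c[1]),.04))
r=iou(bm,fs,CAP,[.496,.196]);print('cap both',r.x,r.fun)
print('cab', [np.round(tri(fs,u),3) for u in ([(388,127),(351,113)],[(313,101),(271,104)],[(350,180),(342,160)],[(264,150),(247,150)])])
crop=[cv2.resize(f['color'][y:y+130,x:x+130],(390,390),interpolation=cv2.INTER_CUBIC) for f,x,y in zip(fs,(300,305),(185,160))]
cv2.imwrite('pics/crop.png',np.hstack(crop)[:,:,::-1])
E
```

```text
cap [371 217  15  28 249] [378.24096386 232.58232932]
[0.48643612 0.19360551] -0.7877813504823151
felt [221 195  17  12 168] [229.3452381  200.63095238] [ 0.59040227 -0.2131191   0.008     ]
amber [328 254  23  21 373] [339.07774799 263.48525469]
[0.63959612 0.16931344 0.04      ]
cap [368 196  14  24 190] [374.72105263 208.56315789]
[0.48151068 0.19299133] -0.6643109540636042
felt [209 207  19  13 188] [217.78191489 213.20744681] [ 0.58628475 -0.21562201  0.008     ]
amber [347 234  22  21 353] [357.50141643 244.08498584]
[0.63368957 0.17206298 0.04      ]
cap both [0.48669122 0.19322774] -1.4344715991518804
cab [array([0.233, 0.075, 0.165]), array([ 0.22 , -0.183,  0.156]), array([0.488, 0.101, 0.164]), array([ 0.511, -0.142,  0.168])]
```

View pics/crop.png

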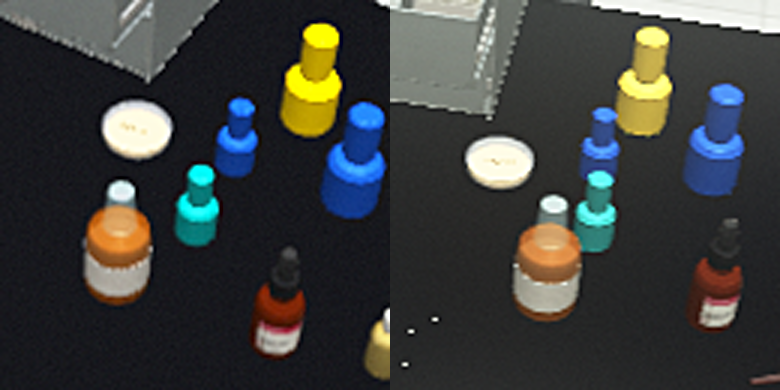

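The cap is at about (0.487,0.193), the cabinet's near corner at about (0.5,0.1) with its top at z 0.165. I'll close the fingers along x, which puts the gripper body clear of the cabinet. First I move away from the microscope and turn.

>>> {"op": "servo_tool", "data": {
  "deltas": [
    [0,16,31,0,0,0,0],
    [0,16,31,0,0,0,0],
    [0,16,31,0,0,0,0],
    [0,16,31,0,0,0,0],
    [0,16,31,0,0,0,0],
    [0,16,31,0,0,0,0],
    [0,16,31,0,0,0,0],
    [0,0,0,0,0,0,7.1],
    [0,0,0,0,0,0,7.1],
    [0,0,0,0,0,0,7.1],
    [0,0,0,0,0,0,7.1],
    [0,0,0,0,0,0,7.1],
    [0,0,0,0,0,0,7.1],
    [0,0,0,0,0,0,7.1],
    [0,0,0,0,0,0,7.1],
    [0,0,0,0,0,0,7.1],
    [0,0,0,0,0,0,7.1],
    [0,0,0,0,0,0,1.1]
  ],
  "squeeze": 25
}}

```text
t: 2.55
eef_pos: [0.2475, 0.4013, 0.2267]
ee_rot: [-3.142, 0.0, -1.577]
force: [0.3, -0.1, -0.3]
width: 0.0439
gripper_force: 0.0
```

>>> {"op": "servo_tool", "data": {
  "deltas": [
    [0,23,-26.7,2,0,0,0],
    [0,23,-26.7,2,0,0,0],
    [0,23,-26.7,2,0,0,0],
    [0,23,-26.7,2,0,0,0],
    [0,23,-26.7,2,0,0,0],
    [0,23,-26.7,2,0,0,0],
    [0,23,-26.7,2,0,0,0],
    [0,23,-26.7,2,0,0,0],
    [0,23,-26.7,2,0,0,0],
    [0,0,0,0,0,0,0],
    [0,0,0,0,0,0,0]
  ]
}}

```text
t: 3.47
eef_pos: [0.4887, 0.1926, 0.208]
ee_rot: [3.141, -0.001, -1.572]
force: [-0.8, -0.4, -0.0]
width: 0.0438
gripper_force: 0.0
```

Run:
```python
from h import *
f=look('wrist',['cap_knob','flask','dish_1','stain_a']);save(f,'w2.png');print(f['position'],f['orientation'],f['K'])
print(arm.get_state()['eef_pos'])
```

```text
wrist cap_knob 0.79 [0.413 0.211 0.048]
wrist cap_knob 0.61 [0.471 0.281 0.095]
wrist cap_knob 0.6 [0.485 0.187 0.038]
wrist cap_knob 0.59 [0.563 0.197 0.035]
wrist flask 0.73 [0.634 0.171 0.069]
wrist flask 0.4 [0.504 0.104 0.012]
wrist dish_1 0.8 [0.504 0.102 0.012]
[0.48802499 0.12783952 0.36567044] [ 2.89452119e+00 -2.29555448e-03  3.14086901e+00] [[309.70691629   0.         319.11709785]
 [  0.         309.70691629 201.76434512]
 [  0.           0.           1.        ]]
[0.48718786 0.19495721 0.20886119]
```

View pics/w2.png

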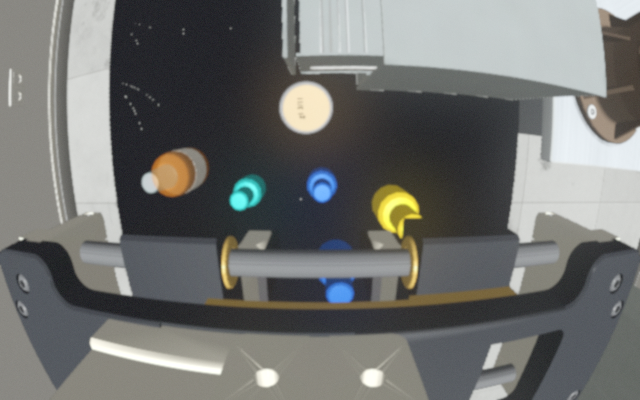

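The wrist view shows the small blue cap at (321,185) with its knob top at about (321,192). The bottle's neck top is at (150,182), its body at (177,174). I'll do a fisheye silhouette fit.

```bash
cat >> h.py <<'E'
def wproj(f,P):
    p=(np.asarray(P)-np.array(f['position']))@rot(f['orientation'])
    r=np.hypot(p[:,0],p[:,1]);th=np.arctan2(r,p[:,2]);K=f['K']
    return p[:,:2]*(th/np.maximum(r,1e-9))[:,None]*K[0][0]+[K[0][2],K[1][2]]
def wplane(f,uv,z):
    K=f['K'];d=(np.array(uv,float)-[K[0][2],K[1][2]])/K[0][0];th=np.hypot(*d)
    d=rot(f['orientation'])@np.r_[d/max(th,1e-9)*np.sin(th),np.cos(th)]
    o=np.array(f['position']);return o+d*(z-o[2])/d[2]
E
python3 - <<'E'
import h
from h import *
from scipy.optimize import minimize
f=arm.grab_frame('wrist')
h.proj=wproj
CAP=[(.0165,0,.036),(.01,.036,.07)]
m,s,c=blob(f,105,125,(321,186),100,30);print(s,c)
cost=lambda p:-((m&sil(f,*p,CAP)).sum()/(m|sil(f,*p,CAP)).sum())
r=minimize(cost,[.487,.193],method='Nelder-Mead',options=dict(initial_simplex=[[.487,.193],[.495,.193],[.487,.2]]));print(r.x,r.fun)
hs=cv2.cvtColor(f['color'],cv2.COLOR_RGB2HSV)
# knob top: brighter disc
v=np.where(m,f['color'][:,:,2],0);print(np.unique(v[m]//20,return_counts=True))
n,l,st,cc=cv2.connectedComponentsWithStats(((v>0.85*v.max())*1).astype(np.uint8));print(st[1:],cc[1:])
print('knobtop',[wplane(f,c_,.07) for c_ in cc[1:]])
m2,s,c=blob(f,3,22,(177,174),100);print('amber',s,c)
print('necktop',wplane(f,(150,182),.105), 'body mid',wplane(f,(s[0]+s[2]/2-.5,c[1]),.06))
cv2.imwrite('pics/c3.png',cv2.resize(f['color'][140:220,120:360],(720,240),interpolation=cv2.INTER_CUBIC)[:,:,::-1])
E
```

```text
[304 164  33  37 898] [320.10022272 182.15256125]
[0.48511474 0.1935724 ] -0.9555061179087876
(array([ 3,  4,  5,  6,  7,  8,  9, 10, 11, 12], dtype=uint8), array([  4,  48,  54,  65,  60,  70,  92, 118, 133, 254]))
[[308 171  25  27 405]] [[320.15308642 184.46419753]]
knobtop [array([0.48505784, 0.18773843, 0.07      ])]
amber [ 150  148   44   47 1508] [172.08554377 170.50729443]
necktop [0.64723912 0.17715862 0.105     ] body mid [0.6453861  0.17318503 0.06      ]
```

View pics/c3.png

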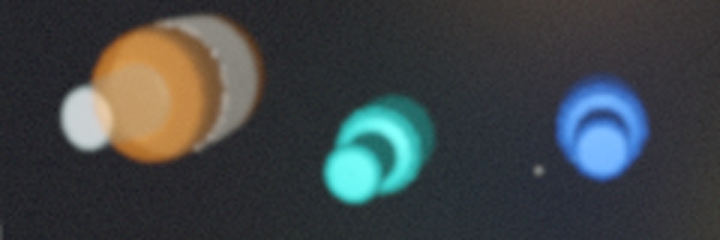

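>>> {"op": "servo_tool", "data": {
  "deltas": [
    [0,1,2,30,0,0,0],
    [0,0,0,35,0,0,0],
    [0,0,0,35,0,0,0],
    [0,0,0,30,0,0,0],
    [0,0,0,20,0,0,0],
    [0,0,0,12,0,0,0],
    [0,0,0,5,0,0,0],
    [0,0,0,0,0,0,0],
    [1,0,0,0,0,0,0],
    [1,0,0,0,0,0,0],
    [1,0,0,0,0,0,0],
    [1,0,0,0,0,0,0],
    [1,0,0,0,0,0,0],
    [1,0,0,0,0,0,0]
  ],
  "squeeze": 25
}}

```text
t: 4.93
eef_pos: [0.4862, 0.1935, 0.0423]
ee_rot: [-3.14, 0.001, -1.571]
force: [-0.8, 0.2, 5.3]
width: 0.0194
gripper_force: 25.0
```

>>> {"op": "servo_tool", "data": {
  "deltas": [
    [1,0,0,-8,0,0,0],
    [1,0,0,-25,0,0,0],
    [1,0,0,-35,0,0,0],
    [1,0,0,-35,0,0,0],
    [1,0,0,-35,0,0,0],
    [1,0,0,-32,0,0,0],
    [1,-5,-30,0,0,0,0],
    [1,-5,-30,0,0,0,0],
    [1,-5,-30,0,0,0,0],
    [1,-2,-25,0,0,0,0],
    [1,0,0,0,0,0,0],
    [1,0,0,0,0,0,0],
    [1,0,0,0,0,0,0]
  ],
  "squeeze": 50
}}

```text
t: 6.02
eef_pos: [0.6002, 0.2097, 0.2113]
ee_rot: [3.14, -0.001, -1.572]
force: [-0.3, -0.1, 0.3]
width: 0.0191
gripper_force: 50.0
```

Run:
```python
from h import *
f=look('wrist',['flask','felt','cap_knob']);save(f,'w4.png')
s=arm.get_state();print(s['eef_pos'],s['ee_rot'],s['width'],s['force'])
print('pred neck px',wproj(f,[[.646,.174,.105],[.646,.174,.0735]]))
```

```text
wrist flask 0.74 [0.644 0.169 0.072]
wrist cap_knob 0.91 [0.604 0.199 0.202]
wrist cap_knob 0.73 [0.415 0.219 0.051]
wrist cap_knob 0.57 [0.569 0.196 0.037]
[0.60008648 0.21015011 0.21217802] [-3.14117497e+00  3.65578707e-04 -1.57065834e+00] 0.018999073228821373 [0.69967301 0.91342419 0.62777906]
pred neck px [[264.56818408 159.65206066]
 [270.11446903 155.99078982]]
```

View pics/w4.png

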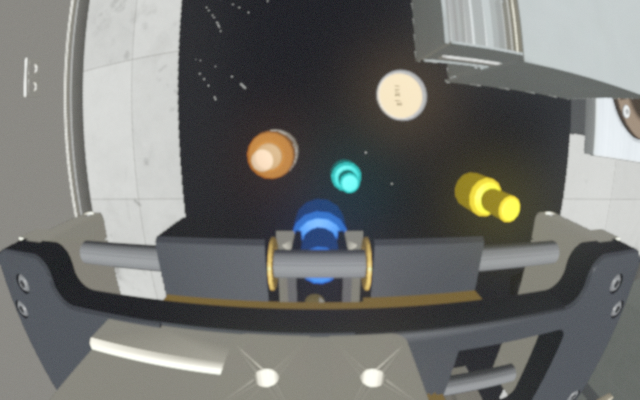

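Neck top is at about (264,159), in line with the predicted pixel, and the cap hangs between the fingers at (320,230). I'll do a precise fit.

Run:
```python
import h
from h import *
from scipy.optimize import minimize
h.proj=wproj
f=arm.grab_frame('wrist')
w=np.zeros((400,640),bool);w[120:190,235:308]=1
m=(f['color'].max(2)>75)&w
m=cv2.morphologyEx(m.astype(np.uint8),cv2.MORPH_OPEN,np.ones((3,3)))>0;print(m.sum())
def fit(m,segs,x0,win=None):
    def c(p):
        s=sil(f,*p[:2],segs); s=s&win if win is not None else s; return -((m&s).sum()/(m|s).sum())
    r=minimize(c,x0,method='Nelder-Mead',options=dict(initial_simplex=np.array(x0)+[[0,0],[.006,0],[0,.006]]));return r.x,r.fun
print('bottle',fit(m,[(.025,0,.068),(.02,.068,.0735),(.0095,.0735,.102)],[.646,.174]))
crop=f['color'][120:190,235:308]
cv2.imwrite('pics/c5.png',np.hstack([cv2.resize(crop,(400,384),interpolation=cv2.INTER_CUBIC),cv2.resize(f['color'][190:262,282:357],(400,384),interpolation=cv2.INTER_CUBIC)])[:,:,::-1])
# held cap: mouth at TCP z -.0415
b,s,c=blob(f,105,125,(320,230),100,30);print(s,c)
win=np.zeros((400,640),bool);win[:229]=1
z=.2122-.0415
print('cap',fit(b&win,[(.0165,z,z+.036),(.01,z+.036,z+.07)],[.600,.21],win))
fs=[arm.grab_frame('scene'),arm.grab_frame('side')]
print('tri neck',tri(fs,[(340.3,247.3),(359.3,228)]))
for f2,u in zip(fs,[(340.3,247.3),(359.3,228)]):print(plane(f2,u,.105))
print(arm.get_state()['eef_pos'])
```

```text
2132
bottle (array([0.64698855, 0.1733502 ]), np.float64(-0.9614162505674081))
[ 292  198   56   53 2224] [319.35116906 224.60026978]
cap (array([0.59901214, 0.20909329]), np.float64(-0.9791044776119403))
tri neck [0.64540674 0.17339811 0.1036189 ]
[0.64622024 0.17379139 0.105     ]
[0.64720571 0.17369072 0.105     ]
[0.6003772  0.21024552 0.21207787]
```

View pics/c5.png

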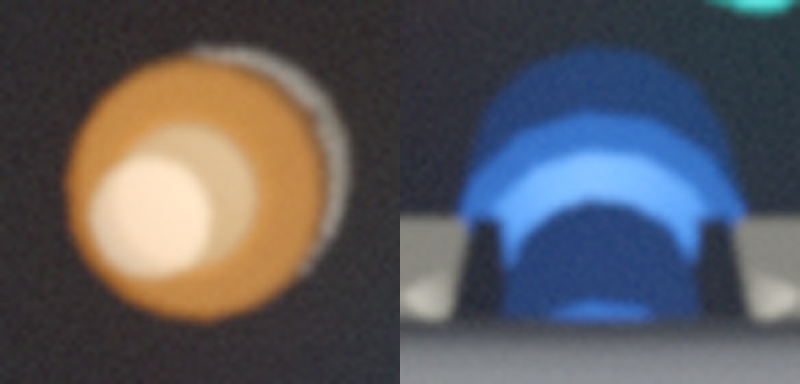

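>>> {"op": "servo_tool", "data": {
  "deltas": [
    [1,12,-16,0,0,0,0],
    [1,12,-16,0,0,0,0],
    [1,12,-15,0,0,0,0],
    [1,0,0,20,0,0,0],
    [1,0,0,20,0,0,0],
    [1,0,0,12,0,0,0],
    [1,0,0,8,0,0,0],
    [1,0,0,5,0,0,0],
    [1,0,0,5,0,0,0],
    [1,0,0,4,0,0,0],
    [1,0,0,0,0,0,0],
    [1,0,0,0,0,0,0]
  ]
}}

```text
t: 7.37
eef_pos: [0.6479, 0.1743, 0.1379]
ee_rot: [-3.141, 0.0, -1.571]
force: [0.9, -0.4, -0.4]
width: 0.0189
gripper_force: 50.0
```

>>> {"op": "servo_tool", "data": {
  "deltas": [
    [1,0,0,1.5,0,0,0],
    [1,0,0,1.5,0,0,0],
    [1,0,0,1,0,0,0],
    [1,0,0,1,0,0,0],
    [1,0,0,0,0,0,0]
  ]
}}

```text
t: 7.78
eef_pos: [0.6478, 0.1742, 0.1325]
ee_rot: [-3.141, 0.0, -1.571]
force: [-0.2, 0.7, 0.3]
width: 0.0196
gripper_force: 50.0
```

>>> {"op": "servo_tool", "data": {
  "deltas": [
    [1,0,0,0.5,0,0,0],
    [1,0,0,0.5,0,0,0],
    [1,0,0,0.5,0,0,0],
    [1,0,0,0,0,0,0]
  ]
}}

```text
t: 8.12
eef_pos: [0.6477, 0.1741, 0.131]
ee_rot: [3.142, -0.0, -1.571]
force: [1.4, 1.0, 1.1]
width: 0.0192
gripper_force: 50.0
```

>>> {"op": "servo_tool", "data": {
  "deltas": [
    [1,0,0,0.5,0,0,0],
    [1,0,0,0.5,0,0,0],
    [1,0,0,0.5,0,0,0],
    [1,0,0,0,0,0,0]
  ]
}}

```text
t: 8.45
eef_pos: [0.6482, 0.1743, 0.13]
ee_rot: [-3.14, 0.0, -1.571]
force: [0.8, 0.1, 3.0]
width: 0.0188
gripper_force: 50.0
```

>>> {"op": "servo_tool", "data": {
  "deltas": [
    [1,0,0,0.5,0,0,0],
    [1,0,0,0.5,0,0,0],
    [1,0,0,0,0,0,0]
  ]
}}

```text
t: 8.7
eef_pos: [0.6485, 0.1744, 0.1294]
ee_rot: [-3.14, 0.001, -1.571]
force: [1.4, 0.7, 5.6]
width: 0.0192
gripper_force: 50.0
```

>>> {"op": "servo_tool", "data": {
  "deltas": [
    [1,0,0,0.5,0,0,0],
    [1,0,0,0.5,0,0,0],
    [1,0,0,0.5,0,0,0],
    [1,0,0,0.5,0,0,0],
    [1,0,0,0,0,0,0]
  ]
}}

```text
t: 9.12
eef_pos: [0.6493, 0.1746, 0.1289]
ee_rot: [-3.138, 0.001, -1.57]
force: [1.2, 0.6, 11.9]
width: 0.019
gripper_force: 50.0
```

>>> {"op": "servo_tool", "data": {
  "deltas": [
    [1,0,0,0.5,0,0,0],
    [1,0,0,0.5,0,0,0],
    [1,0,0,0.5,0,0,0],
    [1,0,0,0.5,0,0,0],
    [1,0,0,0,0,0,0]
  ]
}}

```text
t: 9.53
eef_pos: [0.6497, 0.1747, 0.1286]
ee_rot: [-3.136, 0.001, -1.57]
force: [-2.5, 1.1, 19.6]
width: 0.019
gripper_force: 50.0
```

>>> {"op": "servo_tool", "data": {
  "deltas": [
    [1,0,0,0.5,0,0,0],
    [1,0,0,0,0,0,0],
    [1,0,0,-1,0,0,0],
    [1,0,0,-1,0,0,0],
    [1,0,0,-1,0,0,0],
    [1,0,0,-1,0,0,0],
    [1,0,0,-1,0,0,0],
    [1,0,0,-2,0,0,0],
    [1,0,0,-4,0,0,0],
    [1,0,0,-6,0,0,0],
    [1,0,0,0,0,0,0],
    [1,0,0,0,0,0,0]
  ]
}}

```text
t: 10.53
eef_pos: [0.6476, 0.1742, 0.1411]
ee_rot: [3.141, 0.0, -1.571]
force: [-0.4, 0.3, -4.3]
width: 0.0194
gripper_force: 50.0
```

Run:
```python
from h import *
a=[arm.grab_frame(c) for c in('scene','side')]
print(arm.get_state()['eef_pos'])
cv2.imwrite('pics/c6.png',np.hstack([cv2.resize(f['color'][y:y+130,x:x+130],(390,390),interpolation=cv2.INTER_CUBIC) for f,x,y in zip(a,(280,295),(185,160))])[:,:,::-1])
```

```text
[0.64740976 0.17406802 0.14074733]
```

View pics/c6.png

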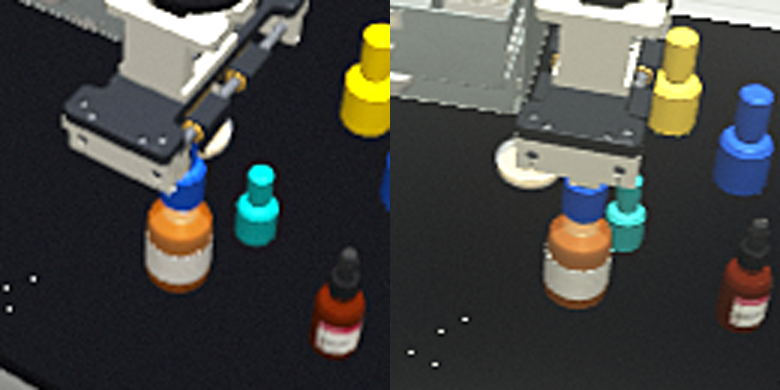

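Bottle hangs upright from the cap (crop px 180,240 and 577,260). Next I raise it and carry it towards the tray.

>>> {"op": "servo_tool", "data": {
  "deltas": [
    [1,0,0,-10,0,0,0],
    [1,0,0,-18,0,0,0],
    [1,0,0,-22,0,0,0],
    [1,0,0,-22,0,0,0],
    [1,0,0,-14,0,0,0],
    [1,0,0,-5,0,0,0],
    [1,12,3,0,0,0,0],
    [1,22,4,0,0,0,0],
    [1,26,5,0,0,0,0],
    [1,30,6,0,0,0,0],
    [1,30,6,0,0,0,0],
    [1,30,6,0,0,0,0],
    [1,30,6,0,0,0,0],
    [1,30,6,0,0,0,0],
    [1,30,6,0,0,0,0],
    [1,26,5,0,0,0,0],
    [1,18,3,0,0,0,0],
    [1,10,1,0,0,0,0],
    [1,0,0,0,0,0,0]
  ]
}}

```text
t: 12.22
eef_pos: [0.5895, -0.1219, 0.2314]
ee_rot: [3.14, -0.0, -1.574]
force: [0.5, 0.8, -4.4]
width: 0.0191
gripper_force: 50.0
```

Run:
```python
import h
from h import *
f=look('wrist',['felt','case_10','tray','flask']);save(f,'w7.png')
s=arm.get_state();print(s['eef_pos'],s['ee_rot'],s['force'])
m,st,c=blob(f,45,75,wproj(f,[[.588,-.2145,.008]])[0],100);print('felt',st,c,wplane(f,c,.008))
h.proj=wproj
print(h.sil(f,.588,-.2145,[(.027,.007,.008)]).sum(),m.sum())
```

```text
wrist felt 0.77 [ 0.587 -0.213  0.005]
wrist case_10 0.84 [ 0.573 -0.277  0.063]
wrist case_10 0.62 [ 0.605 -0.152  0.062]
wrist tray 0.66 [ 0.586 -0.227  0.006]
wrist flask 0.84 [ 0.587 -0.137  0.168]
wrist flask 0.3 [ 0.588 -0.133  0.225]
[ 0.59070734 -0.11897968  0.23180656] [ 3.14127894e+00  1.80597282e-04 -1.57025790e+00] [-0.51747987  0.67655326 -4.44236439]
felt [313  84  25  15  91] [326.05494505  89.06593407] [ 0.57916756 -0.23132431  0.008     ]
1542 91
```

View pics/w7.png

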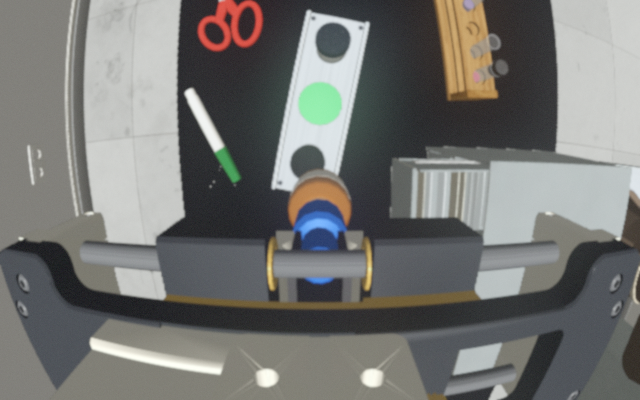

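Wrist view: the pad is centred at about (320,104) between the cases at (333,40) and (308,160). The bottle hangs at (320,195).

Run:
```python
import h
from h import *
from scipy.optimize import minimize
h.proj=wproj
f=arm.grab_frame('wrist')
m,st,c=blob(f,45,80,(320,103),50);print('felt',st,c,wplane(f,c,.008),m.sum())
w=np.zeros((400,640),bool);w[165:245]=1
hs=cv2.cvtColor(f['color'],cv2.COLOR_RGB2HSV)
am,st,ac=blob(f,3,22,(320,195),100);print('amber',st,ac)
for z in (.1,.12):
  print([wplane(f,(u,ac[1]),z+.06)[:2] for u in (st[0]-.5,st[0]+st[2]-.5)])
print(proj(f,[[.5907,-.12,.102],[.5907,-.12,.165]]))
print(arm.get_state()['eef_pos'])
```

```text
felt [ 300   79   44   43 1453] [321.16861666 100.39022712] [ 0.58689335 -0.21424341  0.008     ] 1453
amber [ 288  179   64   46 1386] [319.18326118 197.23953824]
[array([ 0.61374844, -0.12939428]), array([ 0.56485655, -0.12941312])]
[array([ 0.61168502, -0.13414756]), array([ 0.56705622, -0.13416475])]
[[317.83713415 192.73864374]
 [317.66124052 210.90987469]]
[ 0.59075976 -0.11894369  0.23186209]
```

>>> {"op": "servo_tool", "data": {
  "deltas": [
    [1,12,0.7,0,0,0,0],
    [1,22,1,0,0,0,0],
    [1,25,1,0,0,0,0],
    [1,22,0,0,0,0,0],
    [1,10,0,0,0,0,0],
    [1,4,0,0,0,0,0],
    [1,0,0,0,0,0,0],
    [1,0,0,12,0,0,0],
    [1,0,0,20,0,0,0],
    [1,0,0,20,0,0,0],
    [1,0,0,15,0,0,0],
    [1,0,0,10,0,0,0],
    [1,0,0,6,0,0,0],
    [1,0,0,3,0,0,0],
    [1,0,0,2,0,0,0],
    [1,0,0,0,0,0,0],
    [1,0,0,0,0,0,0]
  ]
}}

```text
t: 13.93
eef_pos: [0.5884, -0.2149, 0.1449]
ee_rot: [-3.14, -0.0, -1.571]
force: [0.4, 0.1, -3.4]
width: 0.0189
gripper_force: 50.0
```

>>> {"op": "servo_tool", "data": {
  "deltas": [
    [1,0,0,2,0,0,0],
    [1,0,0,2,0,0,0],
    [1,0,0,1,0,0,0],
    [1,0,0,1,0,0,0],
    [1,0,0,0,0,0,0],
    [1,0,0,0,0,0,0]
  ]
}}

```text
t: 14.43
eef_pos: [0.5879, -0.2149, 0.138]
ee_rot: [3.142, -0.0, -1.571]
force: [0.1, -0.6, -4.5]
width: 0.0189
gripper_force: 50.0
```

>>> {"op": "servo_tool", "data": {
  "deltas": [
    [1,0,0,0.7,0,0,0],
    [1,0,0,0.7,0,0,0],
    [1,0,0,0.6,0,0,0],
    [1,0,0,0,0,0,0],
    [1,0,0,0,0,0,0]
  ]
}}

```text
t: 14.85
eef_pos: [0.5882, -0.215, 0.1368]
ee_rot: [-3.141, -0.0, -1.571]
force: [-1.4, -0.8, 2.4]
width: 0.019
gripper_force: 50.0
```

Seated on the pad. Release and retreat.

>>> {"op": "servo_tool", "data": {
  "deltas": [
    [1,0,0,-0.7,0,0,0],
    [0.3,0,0,0,0,0,0],
    [0,0,0,0,0,0,0],
    [0,0,0,0,0,0,0],
    [0,0,0,0,0,0,0],
    [0,0,0,0,0,0,0],
    [0,0,0,-6,0,0,0],
    [0,0,0,-15,0,0,0],
    [0,0,0,-20,0,0,0],
    [0,0,0,-25,0,0,0],
    [0,0,0,-25,0,0,0],
    [0,0,0,-15,0,0,0],
    [0,0,0,0,0,0,0],
    [0,0,0,0,0,0,0]
  ]
}}

```text
t: 16.02
eef_pos: [0.5883, -0.2149, 0.2443]
ee_rot: [-3.139, -0.0, -1.571]
force: [-1.6, 0.2, -1.1]
width: 0.044
gripper_force: 0.0
```

Run:
```python
from h import *
a=[arm.grab_frame(c) for c in('scene','side')]
s=arm.get_state();print(s['eef_pos'],s['force'],s['width'],s['t'])
for f,u in zip(a,[(231,190),(218,200)]):
    m,st,c=blob(f,108,125,u);print('cap',c,proj(f,[[.588,-.2145,.008+.087+.035]]))
cv2.imwrite('pics/c8.png',np.hstack([cv2.resize(f['color'][y:y+130,x:x+130],(390,390),interpolation=cv2.INTER_CUBIC) for f,x,y in zip(a,(170,155),(120,130))])[:,:,::-1])
```

```text
[ 0.5874439 -0.2146811  0.2422399] [-0.16708211  0.50869532 -0.93558194] 0.04338646805732283 16.1167
cap [223.9106383  167.98723404] [[223.60702613 165.04961133]]
cap [211.02083333 179.6       ] [[210.71347818 177.00646529]]
```

View pics/c8.png

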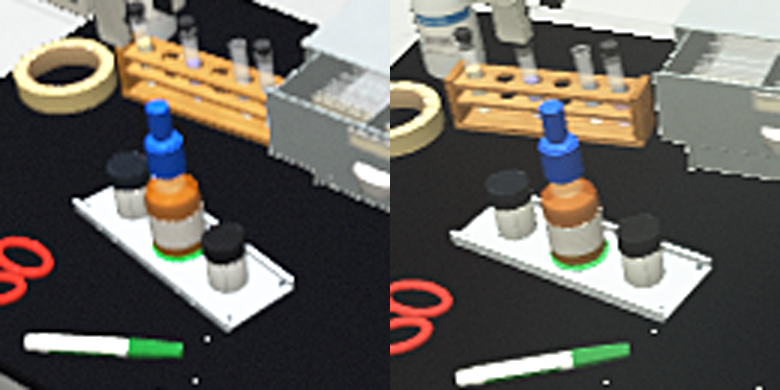

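The capped bottle stands on the pad and both cases are in place. The cap pixel matches the prediction.

```bash
python3 -c "
from station import arm
print(arm.job_done())"
```

```text
the job is handed in; nothing more can be done
None
```

The blue cap is pressed onto the bottle with about 20 N, and the capped bottle was lifted by its knob, stood on the green pad and released; the job is handed in at about 16 s of the 51 s allowed, though no verdict was returned.

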